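# Setting out the stacked bread kit

## Robot

A 6-joint arm with a two-finger parallel gripper is mounted at the origin on the work surface. World frame = base frame: x ahead of the robot, y to its left, z up, the work surface at z = 0. Lengths are in m, angles in rad, forces in N, time in s.
With the tool pointing down it reaches from about 0.35 to 0.975 m from the base axis. Payload 4.9 kg.
Tool frame: the origin (TCP) lies at the very end of the fingers, on their centre line; the grasp point (between the pads) lies 19 mm behind it; z points along the fingers, y is the line along which they close (so a half turn about z gives the same grasp; the last joint's range is limited). The gripper opens to 85 mm and grips with 20 to 120 N. Pads are 22 mm wide; open, the fingers measure 114 mm over their backs; the gripper's body (76 mm by 85 mm) begins 54 mm behind the grasp point. The pads swing forward as they close: fully open they stand 13 mm farther back than shut.
Start: joints at [1.064, 0.053, 1.613, -0, 1.476, -0.119], TCP at [0.236, 0.579, 0.231] pointing down, gripper open.
Joint ranges: [-3.01, 3.01], [-1.01, 2.22], [0.06, 2.58], [-1.02, 4.17], [0.09, 2.62], [-3.14, 3.14]. Speed limits (rad/s): [2.57, 2.57, 3.14, 3.14, 3.14, 3.14].

## Interface

Orientations are given as a rotation vector (axis times angle).
In Python, from station import get_obs, optics, ctrl gives the robot as it stands.
- The arm moves only by the shell command python3 -m pendant 'ROWS' [FORCE]. ROWS is JSON, a list of rows, each a list of 3 entries, a list of its own where there are three numbers: the shift along the tool's x, y, z in mm, then the turn, a rotation vector about the tool's x, y, z in rad, then the opening, from 0 (shut) to 1 (fully open). A call has 1 to 12 rows; each row shifts and turns the commanded pose from where the row before left it, along the tool's axes as they then stand; what a row does not reach is not made up. A row lasts 1/12 s, in which the tool goes at most 41.7 mm and 7.16 degrees, less where a joint would pass 70% of its speed; a pose out of reach is approached as far as the arm can. A call is refused whole if a number of a shift passes 41.7 or a number of a turn 0.125, either way. A call with a gripper value outside its range is refused whole. The fingers move at their own pace and stop on an object; FORCE is the grip in N (left out, the last holds). Time passes only in rows, so rows that do not move let the fingers close. It gives the time, the measured TCP pose, the force, the opening and the grip force at its end, in the units of the state.
- get_obs(): the state, without advancing time (a new reading comes with each control period).
- optics.get_image(name): name is "scene" or "top" or "wrist"; returns the picture (400x640x3 uint8, red, green, blue); there is no depth.
- optics.camera_model(name): a dict with "fx", "fy", "cx", "cy" (pixels), "cam_to_world" (4x4, takes a point from camera to world coordinates). Camera axes: x right, y up, looking along -z (the intrinsics and any distortion apply to the point x, -y, -z); pixel columns grow to the right and rows downward; lengths in m; the calibration is good to about 2 mm. A picture is of the moment at which its call begins: read the wrist's pose just before it. camera_model takes no time and is no camera call; for the wrist camera it gives the pose at the moment of the call.
- ctrl.finish_job(): hands the job in; it is judged then, once.
The state is a dict: "t": time; "q": joint angles; "dq": joint speeds; "effort": joint torques, N m; "tool_pos": TCP position; "tool_rot": TCP orientation; "contact_force": force on the tool from outside, world axes, zero at the start; "wrist_torque": the same for the moment, N m; "opening": finger opening in m; "grip_force": force on a finger pad.
Only numpy, scipy, OpenCV 4.12 (cv2) and the standard library are available. Lean on these libraries where they do the work, as an engineer would, in place of code of your own. Each camera call takes 0.05 s, during which the arm holds its last target. There are 200 camera calls.

## Task

The bread kit stands stacked on the counter: take it apart from the top and set it out for feeding the starter - first the steel measure into the well of the saucer, then the jar onto the middle of the scale's round platform and the white ramekin onto the middle of the cork mat (either of these two first), and last the lidded loaf tin centred on the wire rack, its length along the rack's length. Set each thing down upright without dropping it, let none of them topple, and leave the kitchen timer and the bench scraper where they are.

Things in the scene. Friction and masses are not known exactly. Their poses are not given: they have to be found in the camera images.
- tin: Closed sandwich-loaf tin of bare grey steel with a flat lid, a plain box 190 (its x) by 64 (its y) by 62 mm high, 0.42 kg; the base of the stack, standing on the counter. Origin: centre of its underside, z up. The jar and the ramekin stand on its flat lid (62 mm up), about 50 mm either side of its middle along its x (which at which end changes). Grasp it across its y.
- jar: Clear glass starter jar, empty, with its aluminium screw lid closed; a straight cylinder to grasp, 64 mm across and 90 mm high, lid the top 18 mm, 0.26 kg. Stands on the tin at one end. Origin: centre of its underside, z up.
- ramekin: Small fluted white porcelain ramekin, open at the top, empty, 63 mm across its side, 66 mm across its rim (top 5 mm), 38 mm high, wall 4 mm, 0.12 kg. Stands on the tin at the other end. Origin: centre of its underside, z up.
- measure: Small straight stainless steel measuring cup without a handle, open at the top, empty, 44 mm across, 44 mm high, wall 2.5 mm, 0.07 kg. Stands on the middle of the jar's lid, the top of the stack. Origin: centre of its underside, z up.
- saucer: White porcelain saucer, 124 mm across, fixed to the counter; a flat round well about 64 mm across in the middle, its floor 5 mm above the counter, the side rising to a rim 16 mm up. Place of the measure. Origin: its centre at counter height, z up.
- scale: Flat white digital kitchen scale, 150 by 130 mm, fixed, with a round stainless platform 120 mm across whose top is 20 mm above the counter. Place of the jar. Origin: under the centre of the round platform at counter height, z up; the strip with the display lies towards its -x.
- mat: Round cork mat, 96 mm across, 6 mm thick, fixed. Place of the ramekin. Origin: its centre at counter height, z up.
- rack: Low wire cooling rack of stainless steel, 230 (its x, the length) by 110 mm (its y), fixed; its wires' top is 18 mm above the counter. Place of the tin, lengthwise (either way round). Origin: its centre at counter height, z up.
- timer: Red mechanical kitchen timer with a grip bar on top, 62 mm across, 58 mm high, loose. To be left alone. Origin: centre of its underside. A loose salt cellar (60 mm high) also stands among the places, clear of them; nothing else within 0.72 m of the base axis is taller than that, except the stack (196 mm).
- scraper: Stainless bench scraper lying flat, loose: blade 78 by 118 by 2 mm with a rolled grip 20 mm wide, 18 mm high and 122 mm long along its -x edge. To be left alone. Origin: on its underside, 36 mm towards +x from the middle line of the grip; its y runs along the grip.
There are look-alikes about, which are no part of the job. Of the things that look like the jar, the smallest one is meant.

How it is judged:
On the way, in this order (a step that is already met when the one before it is completed fails the run):
1. the steel measure stands released in the well of the saucer (horizontal distance between measure and saucer below 0.014 m and z of measure in the frame of saucer between 0.001 and 0.01 m and angle between measure's own z axis and vertical below 0.1 rad and linear speed of measure below 0.03 m/s and contact force between the fingers and measure below 0.3 N), for 0.2 s.
2. the jar stands released on the scale's platform and the ramekin on the cork mat (horizontal distance between jar and scale below 0.015 m and z of jar in the frame of scale between 0.015 and 0.025 m and angle between each of jar, ramekin's own z axis and vertical below 0.1 rad and horizontal distance between ramekin and mat below 0.015 m and z of ramekin in the frame of mat between 0.002 and 0.011 m and linear speed of each of jar, ramekin below 0.03 m/s and contact force between the fingers and jar below 0.3 N and contact force between the fingers and ramekin below 0.3 N), for 0.2 s.
3. the tin stands released on the wire rack (horizontal distance between tin and rack below 0.015 m and z of tin in the frame of rack between 0.013 and 0.023 m and angle between tin's own z axis and vertical below 0.1 rad and angle between the x axis of tin and the x axis of rack, either way round below 0.15 rad and linear speed of tin below 0.03 m/s and contact force between the fingers and tin below 0.3 N), for 0.2 s.
At the end, for the whole second after the job is handed in: Upright, released, at rest: measure on the saucer's floor within 14 mm of its centre; jar on the scale's platform, ramekin on the cork mat and tin on the rack, each within 15 mm of its centre, the tin within 0.15 rad of the rack's length (all of step 1 and all of step 2 and all of step 3); the robot touches nothing.
It fails at once if the measure, jar, ramekin or tin is tipped over (angle between any of measure, jar, ramekin, tin's own z axis and vertical above 0.6 rad).
It fails at once if the measure, jar, ramekin or tin is dropped: it falls free, as from more than about 25 mm ((linear speed of measure above 0.7 m/s and contact force between anything else and measure below 0.05 N) or (linear speed of jar above 0.7 m/s and contact force between anything else and jar below 0.05 N) or (linear speed of ramekin above 0.7 m/s and contact force between anything else and ramekin below 0.05 N) or (linear speed of tin above 0.7 m/s and contact force between anything else and tin below 0.05 N)).
It fails at once if the kitchen timer or the bench scraper is knocked out of its place (over 30 mm) (distance of any of timer, scraper from where it was at the start of the episode above 0.03 m).
It also fails if it takes over 120 s, if anything falls off the work surface, if the arm or the gripper's body presses on something with over 40 N, if the wrist force passes 120 N, or if a joint passes its speed limit or range.

## Working session

There is one attempt and no reset: what is moved stays moved. The work goes in short steps, Python scripts to look and compute and a shell command to move; the robot and the scene stay as the last step left them, time stands still between calls to the robot, and variables do not carry over. Pictures are saved under pics/ and viewed, at most 14 in all, crops included, and the job is handed in when it is done.

```bash
ls; mkdir -p pics
cat > h.py <<'E'
import numpy as np, cv2
from scipy.spatial.transform import Rotation as R
from station import get_obs, optics, ctrl
def snap(n,f):
    m=optics.camera_model(n); im=optics.get_image(n); cv2.imwrite('pics/'+f,im[:,:,::-1]); return m,im
def ray(m,u,v):
    T=np.array(m['cam_to_world']); p=np.array([[[u,v]]],float)
    K=np.array([[m['fx'],0,m['cx']],[0,m['fy'],m['cy']],[0,0,1]])
    d=m.get('dist',m.get('distortion')); d=None if d is None else np.array(d,float)
    x,y=cv2.undistortPoints(p,K,d)[0,0]
    return T[:3,3],T[:3,:3]@np.array([x,-y,-1])
def onz(m,u,v,z):
    o,d=ray(m,u,v); return o+d*(z-o[2])/d[2]
def proj(m,P):
    T=np.linalg.inv(np.array(m['cam_to_world'])); c=T[:3,:3]@np.array(P)+T[:3,3]
    return m['cx']+m['fx']*c[0]/-c[2], m['cy']+m['fy']*-c[1]/-c[2]
E
python3 - <<'E'
from h import *
for n in('top','scene','wrist'):
    m,im=snap(n,n+'0.png'); print(n,{k:(np.round(v,3).tolist()) for k,v in m.items() if not isinstance(v,str)})
o=get_obs(); print(o['tool_pos'],o['tool_rot'],R.from_rotvec(o['tool_rot']).as_matrix().round(3))
E
```

```text
pics
top {'fx': 371.654, 'fy': 371.654, 'cx': 323.582, 'cy': 198.276, 'cam_to_world': [[0.015, 0.988, -0.157, 0.306], [-1.0, 0.014, -0.011, -0.063], [-0.009, 0.157, 0.988, 1.425], [0.0, 0.0, 0.0, 1.0]]}
scene {'fx': 427.895, 'fy': 427.895, 'cx': 317.915, 'cy': 201.05, 'cam_to_world': [[0.578, -0.644, 0.501, 1.093], [0.816, 0.443, -0.371, -0.486], [0.017, 0.623, 0.782, 1.056], [0.0, 0.0, 0.0, 1.0]]}
wrist {'fx': 309.436, 'fy': 309.436, 'cx': 320.82, 'cy': 194.853, 'cam_to_world': [[0.378, -0.877, -0.297, 0.159], [0.926, 0.358, 0.123, 0.61], [-0.002, -0.321, 0.947, 0.373], [0.0, 0.0, 0.0, 1.0]]}
[0.23611121 0.57815174 0.23031014] [-6.05231730e-01 -3.08225623e+00  2.47954843e-03] [[-0.926  0.378 -0.001]
 [ 0.378  0.926 -0.001]
 [ 0.    -0.002 -1.   ]]
```

View pics/top0.png

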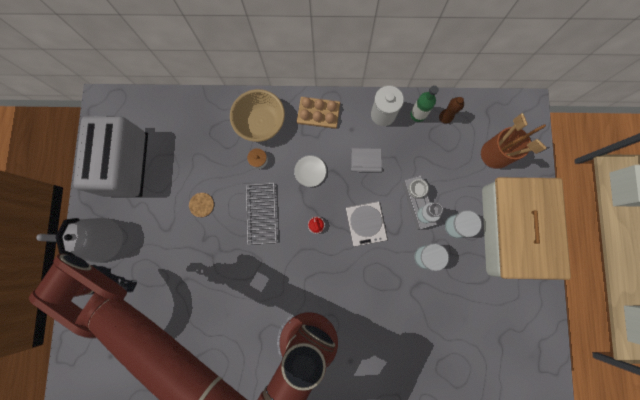

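View pics/scene0.png

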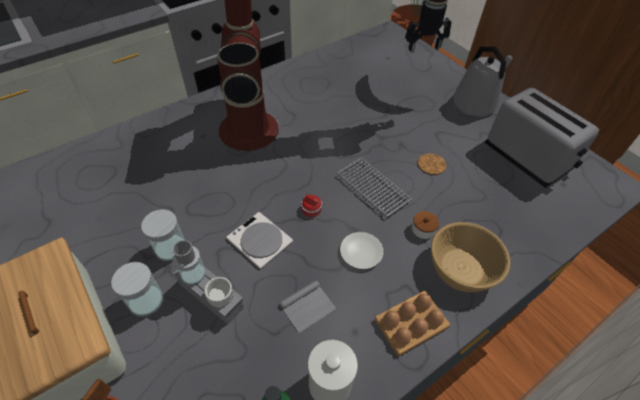

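Top view: the stack is at about (424,203), with larger look-alike jars at (467,224) and (434,257). The scale is at (366,222), saucer (311,171), rack (262,213), mat (201,205), timer (317,226), scraper (366,160) and salt cellar (257,157). The scene view confirms this: measure (184,255) on the jar, ramekin (218,292).

Run:
```python
from h import *
t=cv2.imread('pics/top0.png'); s=cv2.imread('pics/scene0.png')
cv2.imwrite('pics/tc.png',cv2.resize(t[145:275,235:495],None,fx=3,fy=3,interpolation=cv2.INTER_CUBIC))
cv2.imwrite('pics/sc.png',cv2.resize(s[205:345,100:320],None,fx=3.6,fy=3.6,interpolation=cv2.INTER_CUBIC))
m=optics.camera_model('top')
g=cv2.cvtColor(t,cv2.COLOR_BGR2HSV)
def blob(mask,x0,y0,x1,y1,z,name):
    k=np.zeros_like(mask);k[y0:y1,x0:x1]=mask[y0:y1,x0:x1]
    c,_=cv2.findContours(k,cv2.RETR_EXTERNAL,cv2.CHAIN_APPROX_NONE);c=max(c,key=cv2.contourArea)
    h=cv2.convexHull(c); r=cv2.minAreaRect(h); (u,v),_,_=r
    W=np.array([onz(m,*p,z)[:2] for p in h[:,0]],np.float32); rw=cv2.minAreaRect(W); e=cv2.fitEllipse(W) if len(W)>4 else None
    print(name,np.round(r[0],1),'world rect',np.round(rw[0],4),np.round(rw[1],3),round(rw[2],1),'ell',np.round(e[0],4),np.round(e[1],3))
V=g[:,:,2];S=g[:,:,1];H=g[:,:,0]
print('bg',g[240,220],g[150,300]);
blob(((V>150)&(S<60)).astype(np.uint8),285,150,335,195,.016,'saucer')
blob(((V>150)).astype(np.uint8),335,195,395,255,.014,'scale')
blob(((S>110)&(V>110)).astype(np.uint8),180,185,222,225,.006,'mat')
blob(((V>125)&(S<60)).astype(np.uint8),236,178,284,250,.018,'rack')
blob(((S>150)).astype(np.uint8),300,210,330,240,.04,'timer')
```

```text
bg [135   5 100] [140   7 105]
saucer [310.  170.5] world rect [0.6384 0.0077] [0.116 0.117] 0.8 ell [0.6378 0.0078] [0.118 0.119]
scale [365.9 223.7] world rect [ 0.4347 -0.2086] [0.147 0.128] 11.6 ell [ 0.4225 -0.193 ] [0.147 0.193]
mat [201.  204.5] world rect [0.5003 0.427 ] [0.09  0.085] 4.1 ell [0.5004 0.4269] [0.089 0.091]Traceback (most recent call last):
  File "<stdin>", line 18, in <module>
  File "<stdin>", line 12, in blob
TypeError: 'NoneType' object is not subscriptable
```

View pics/tc.png

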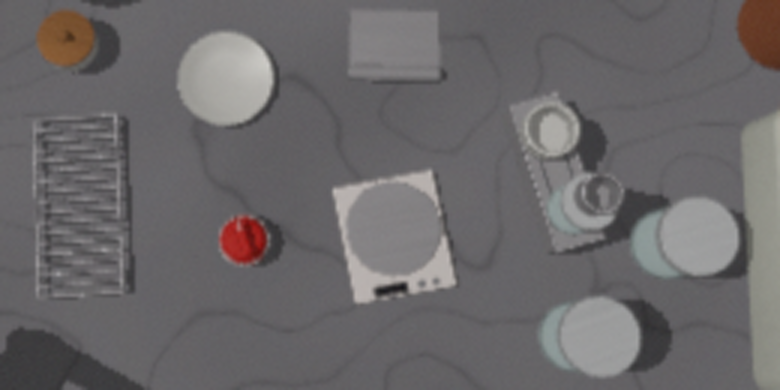

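View pics/sc.png

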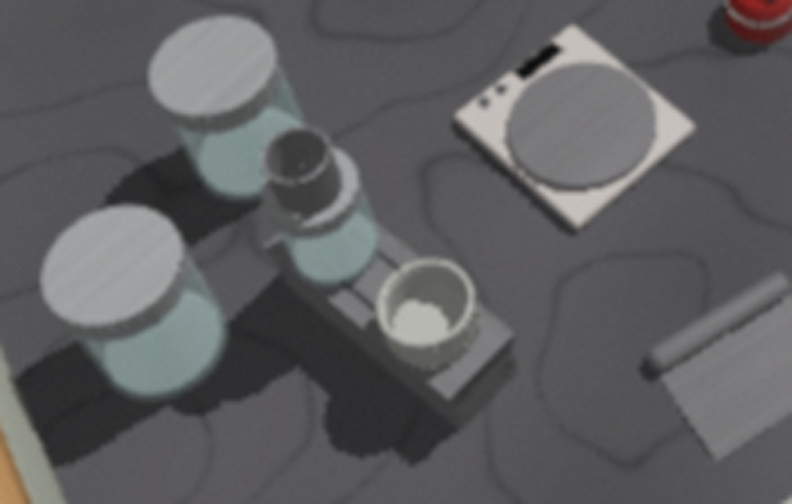

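The top crop shows, as full-image pixels: measure rim (435.7,209.3), jar lid about (431.7,212.3), ramekin rim (418.7,188), scale disc (366.3,221.3), and rack corners around (261.5,213.7). In the scene crop the measure rim is at (183.3,248.3) and the ramekin rim at (218,289). I'll triangulate these.

```bash
cat >> h.py <<'E'
def tri(m1,p1,m2,p2):
    o1,d1=ray(m1,*p1);o2,d2=ray(m2,*p2); A=np.stack([d1,-d2],1); s=np.linalg.lstsq(A,o2-o1,rcond=None)[0]
    a,b=o1+d1*s[0],o2+d2*s[1]; return ((a+b)/2).round(4),np.linalg.norm(a-b).round(4)
E
python3 - <<'E'
from h import *
T=optics.camera_model('top');S=optics.camera_model('scene')
a=lambda x,y:(235+x/3,145+y/3); b=lambda x,y:(100+x/3.6,205+y/3.6)
for n,p,q,z in (('measure rim',a(602,193),b(300,156),.196),('ramekin rim',a(551,129),b(427,300),.100),('bigjar1 lid',a(698,236),b(212,66),.1),('bigjar2',a(600,336),b(212,66),.13),('bigjar1b',a(698,236),b(113,252),.13),('scale',a(394,229),b(582,126),.02)):
    print(n,'tri',tri(T,p,S,q),'top',onz(T,*p,z).round(4),'scene',onz(S,*q,z).round(4))
for n,c in (('tin lid',[(511,104),(556,93),(603,238),(553,252)]),('rack',[(34,119),(118,114),(128,293),(38,298)])):
    W=np.array([onz(T,*a(*p),.062 if n[0]=='t' else .018)[:2] for p in c]); print(n,W.round(3).tolist(),W.mean(0).round(4),[np.degrees(np.arctan2(*(W[i]-W[j])[::-1])).round(1) for i,j in((0,3),(1,2))])
print('scene tin lid corner near',onz(S,*b(513,338),.062).round(4), onz(S,*b(448,398),.062).round(4))
print('rack top-view', [onz(T,*a(*p),.06).round(3).tolist() for p in ((68,40),(245,240))])
E
```

```text
measure rim tri (array([ 0.4709, -0.4219,  0.1876]), np.float64(0.005)) top [ 0.4689 -0.4219  0.196 ] scene [ 0.4783 -0.4204  0.196 ]
ramekin rim tri (array([ 0.5606, -0.3913,  0.093 ]), np.float64(0.0033)) top [ 0.5586 -0.3911  0.1   ] scene [ 0.5653 -0.3905  0.1   ]
bigjar1 lid tri (array([ 0.4258, -0.4679,  0.2759]), np.float64(0.0569)) top [ 0.4318 -0.5619  0.1   ] scene [ 0.2978 -0.4341  0.1   ]
bigjar2 tri (array([ 0.3131, -0.4359,  0.119 ]), np.float64(0.0019)) top [ 0.3127 -0.4337  0.13  ] scene [ 0.3227 -0.4357  0.13  ]
bigjar1b tri (array([ 0.4293, -0.5502,  0.1291]), np.float64(0.0015)) top [ 0.429  -0.5506  0.13  ] scene [ 0.4303 -0.5494  0.13  ]
scale tri (array([ 0.445 , -0.2093,  0.0073]), np.float64(0.0046)) top [ 0.4427 -0.21    0.02  ] scene [ 0.4539 -0.2107  0.02  ]
tin lid [[0.597, -0.352], [0.612, -0.408], [0.431, -0.461], [0.413, -0.399]] [ 0.5133 -0.4048] [np.float64(14.5), np.float64(16.3)]
rack [[0.578, 0.252], [0.586, 0.144], [0.357, 0.124], [0.35, 0.236]] [0.4679 0.1892] [np.float64(4.0), np.float64(5.2)]
scene tin lid corner near [ 0.6045 -0.3511  0.062 ] [ 0.618  -0.4086  0.062 ]
rack top-view [[0.672, 0.205, 0.06], [0.423, -0.023, 0.06]]
```

View pics/wrist0.png

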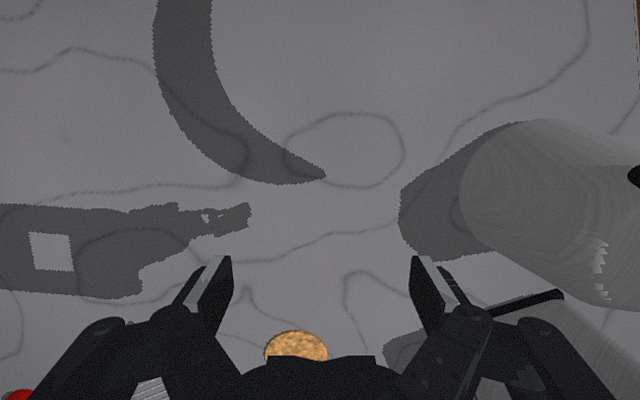

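The wrist camera looks down past the fingers, and image up is tool +x. The two fixed views disagree by several mm, so I'll refine from close by. Next I'll fly over towards the stack.

```bash
cat >> h.py <<'E'
def go(x,y,z,yaw=None):
    "remaining tool-frame shift (mm) and turn to put the TCP at x,y,z with tool y at yaw deg (world), pointing down"
    o=get_obs(); M=R.from_rotvec(o['tool_rot']); d=M.inv().apply(np.array([x,y,z])-o['tool_pos'])*1000
    s=f"t={o['t']:.1f} at {np.round(o['tool_pos'],4)} shift {d.round(1)} n>={np.linalg.norm(d)/41.7:.1f} q6 {o['q'][5]:.2f} q1 {o['q'][0]:.2f}"
    if yaw is not None:
        a=np.radians(yaw); Y=np.array([np.cos(a),np.sin(a),0]); Z=np.array([0,0,-1.]); G=np.stack([np.cross(Y,Z),Y,Z],1)
        s+=f" turn {(M.inv()*R.from_matrix(G)).as_rotvec().round(3)}"
    print(s)
E
python3 -m pendant '[[[-32,-21,-7],[0,0,0],1],[[-32,-21,-7],[0,0,0],1],[[-32,-21,-7],[0,0,0],1],[[-32,-21,-7],[0,0,0],1],[[-32,-21,-7],[0,0,0],1],[[-32,-21,-7],[0,0,0],1],[[-32,-21,-7],[0,0,0],1],[[-32,-21,-7],[0,0,0],1],[[-32,-21,-7],[0,0,0],1],[[-32,-21,-7],[0,0,0],1],[[-32,-21,-7],[0,0,0],1],[[-32,-21,-7],[0,0,0],1]]'
python3 -c "
from h import *
go(.47,-.42,.31,-75)"
```

```text
t: 1.15
tool_pos: [0.4971, 0.1983, 0.3154]
tool_rot: [-0.605, -3.083, -0.0]
contact_force: [0.5, 0.6, 0.2]
opening: 0.0853
grip_force: 0.0
t=1.1 at [0.4971 0.1983 0.3154] shift [-208.8 -582.6    5.4] n>=14.8 q6 -0.94 q1 0.24 turn [-0.    -0.     2.492]
```

```bash
python3 -c "
from h import *
import pickle
m,im=snap('wrist','w1.png'); pickle.dump(m,open('pics/w1.pkl','wb'))"
python3 -m pendant '[[[-14,-38,0],[0,0,0],1],[[-14,-38,0],[0,0,0],1],[[-14,-38,0],[0,0,0],1],[[-14,-38,0],[0,0,0],1],[[-14,-38,0],[0,0,0],1],[[-14,-38,0],[0,0,0],1],[[-14,-38,0],[0,0,0],1],[[-14,-38,0],[0,0,0],1],[[-14,-38,0],[0,0,0],1],[[-14,-38,0],[0,0,0],1],[[-14,-38,0],[0,0,0],1],[[-14,-38,0],[0,0,0.12],1]]'
python3 -m pendant '[[[-14,-38,0],[0,0,0.12],1],[[-14,-38,0],[0,0,0.12],1],[[-14,-38,0],[0,0,0.12],1],[[0,0,0],[0,0,0.12],1],[[0,0,0],[0,0,0.12],1],[[0,0,0],[0,0,0.12],1],[[0,0,0],[0,0,0.12],1],[[0,0,0],[0,0,0.12],1],[[0,0,0],[0,0,0.12],1],[[0,0,0],[0,0,0.12],1],[[0,0,0],[0,0,0.12],1],[[0,0,0],[0,0,0.12],1]]'
python3 -m pendant '[[[0,0,0],[0,0,0.12],1],[[0,0,0],[0,0,0.12],1],[[0,0,0],[0,0,0.12],1],[[0,0,0],[0,0,0.12],1],[[0,0,0],[0,0,0.12],1],[[0,0,0],[0,0,0.12],1],[[0,0,0],[0,0,0.12],1],[[0,0,0],[0,0,0.09],1],[[0,0,0],[0,0,0],1]]'
python3 -c "
from h import *
import pickle
go(.47,-.42,.31,-75)
m,im=snap('wrist','w2.png'); pickle.dump(m,open('pics/w2.pkl','wb'))"
```

```text
t: 2.2
tool_pos: [0.4791, -0.2873, 0.315]
tool_rot: [-0.792, -3.04, -0.0]
contact_force: [0.9, 0.6, 0.9]
opening: 0.0855
grip_force: 0.0
t: 3.2
tool_pos: [0.4468, -0.4016, 0.3148]
tool_rot: [-2.603, -1.758, 0.0]
contact_force: [1.3, 0.4, -0.7]
opening: 0.0856
grip_force: 0.0
t: 3.95
tool_pos: [0.4468, -0.4016, 0.3148]
tool_rot: [-3.114, -0.411, 0.001]
contact_force: [-0.2, 0.0, -0.9]
opening: 0.0852
grip_force: 0.0
t=4.0 at [ 0.4468 -0.4016  0.3148] shift [17.6 23.8  4.7] n>=0.7 q6 0.45 q1 -0.86 turn [-0.001  0.     0.001]
```

View pics/w2.png

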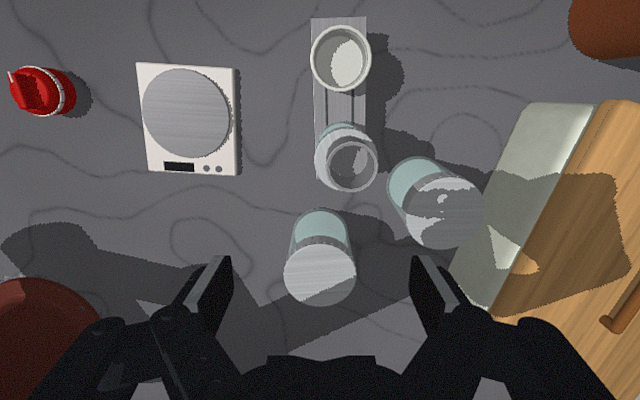

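The wrist view shows the measure rim at about (351,163), jar lid (345,158), ramekin rim (341,57), tin lid edges at columns 312 and 367 (far end row 17), and the scale disc at (187,113). The tin axis is near vertical in the image, so a yaw of -75° is right.

Run:
```python
from h import *
import pickle
m=pickle.load(open('pics/w2.pkl','rb'))
P=lambda n,u,v,z:print(n,onz(m,u,v,z).round(4))
P('measure rim',351,163,.196);P('ramekin rim',341,57,.1);P('scale disc',187,113,.02)
P('ramekin floor',349,62,.066)
A=onz(m,311,17,.062);B=onz(m,367,16,.062);C=onz(m,314,120,.062);print('tin',A,B,C,np.linalg.norm(A-B),np.degrees(np.arctan2(*(A-C)[1::-1])),np.degrees(np.arctan2(*(B-A)[1::-1])))
im=cv2.imread('pics/w2.png'); g=cv2.cvtColor(im,cv2.COLOR_BGR2GRAY)
for n,(x0,y0,x1,y1),r0,r1,z in(('meas',(310,120,395,205),18,32,.196),('ram',(300,15,385,100),24,36,.1),('scale',(130,58,245,180),38,52,.02),('jarlid',(300,110,395,205),27,40,.152)):
    c=cv2.HoughCircles(cv2.medianBlur(g[y0:y1,x0:x1],3),cv2.HOUGH_GRADIENT,1,15,param1=120,param2=14,minRadius=r0,maxRadius=r1)
    if c is not None:
        for q in c[0][:3]: print(n,(q+[x0,y0,0]).round(1),onz(m,q[0]+x0,q[1]+y0,z).round(4),'r',round(float(np.linalg.norm(onz(m,q[0]+x0+q[2],q[1]+y0,z)-onz(m,q[0]+x0,q[1]+y0,z))),4))
cv2.imwrite('pics/w2c.png',cv2.resize(im[0:210,290:400],None,fx=2.8,fy=2.8,interpolation=cv2.INTER_CUBIC))
```

```text
measure rim [ 0.4753 -0.42    0.196 ]
ramekin rim [ 0.5636 -0.3914  0.1   ]
scale disc [ 0.4497 -0.2099  0.02  ]
ramekin floor [ 0.5645 -0.4031  0.066 ]
tin [ 0.59863411 -0.34838001  0.062     ] [ 0.61597302 -0.40917654  0.062     ] [ 0.48962538 -0.38031428  0.062     ] 0.06322068850106698 16.328024564556664 -74.08206900369754
meas [351.5 166.5  25.6] [ 0.4724 -0.4214  0.196 ] r 0.0222
meas [342.5 150.5  27.9] [ 0.4838 -0.4099  0.196 ] r 0.0237
ram [339.5  59.5  30.8] [ 0.5609 -0.3906  0.1   ] r 0.0327
scale [179.5 119.5  51.4] [ 0.4383 -0.201   0.02  ] r 0.0709
scale [192.5 108.5  49.2] [ 0.4576 -0.2164  0.02  ] r 0.0672
jarlid [344.5 159.5  30.5] [ 0.4684 -0.4195  0.152 ] r 0.0306
jarlid [359.5 173.5  31.5] [ 0.4585 -0.4384  0.152 ] r 0.0321
```

View pics/w2c.png

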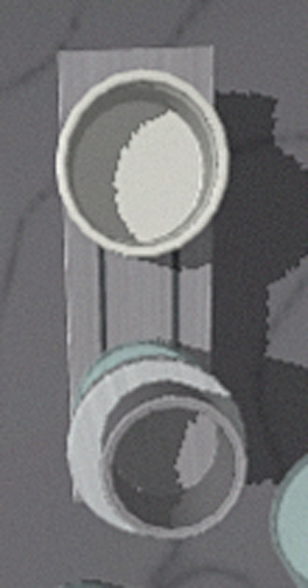

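Measure rim centre refined to (352,166.8) → (0.472,-0.422). Ramekin rim (340.7,57.9) → (0.563,-0.391). The tin axis is at about 16°, centre about (0.516,-0.405).

```bash
python3 -c "
from h import *
go(.4722,-.4219,.163,-74.5)"
```

```text
t=4.0 at [ 0.4468 -0.4017  0.3148] shift [ 19.2  26.3 151.8] n>=3.7 q6 0.45 q1 -0.86 turn [-0.001  0.    -0.005]
```

```bash
python3 -m pendant '[[[10,13,10],[0,0,0],1],[[9,13,20],[0,0,0],1],[[0,0,25],[0,0,0],1],[[0,0,25],[0,0,0],1],[[0,0,25],[0,0,0],1],[[0,0,22],[0,0,0],1],[[0,0,15],[0,0,0],1],[[0,0,10],[0,0,0],1],[[0,0,0],[0,0,0],1],[[0,0,0],[0,0,0],0.7]]' 25
python3 -c "
from h import *
go(.4722,-.4219,.163,-74.5)
snap('wrist','w3.png')"
```

```text
t: 4.83
tool_pos: [0.4721, -0.4222, 0.1636]
tool_rot: [3.114, 0.414, 0.0]
contact_force: [0.1, -0.1, 0.3]
opening: 0.0757
grip_force: 0.0
t=4.8 at [ 0.4721 -0.4222  0.1636] shift [ 0.2 -0.3  0.6] n>=0.0 q6 0.46 q1 -0.85 turn [ 0.    -0.    -0.006]
```

View pics/w3.png

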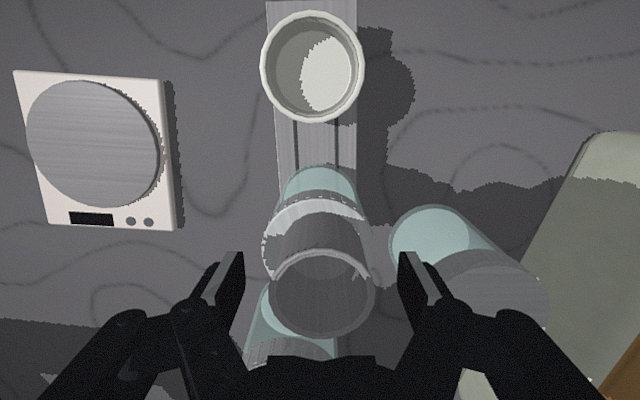

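The measure rim is centred between the fingers: rim (322,292), finger midpoint column 321. The ramekin rim is at (312,66) and the scale disc at (94,143).

```bash
python3 - <<'E'
from h import *
m=optics.camera_model('wrist')
print(proj(m,[.4721,-.4222,.196]),onz(m,322,292,.196),'ram',onz(m,312,66,.1),'scale',onz(m,94,143.5,.02))
A,B=onz(m,266,2,.062),onz(m,282,170,.062);print(A,B,np.degrees(np.arctan2(*(A-B)[1::-1])))
E
python3 -m pendant '[[[0,0,0],[0,0,0],0],[[0,0,0],[0,0,0],0],[[0,0,0],[0,0,0],0],[[0,0,0],[0,0,0],0],[[0,0,0],[0,0,0],0],[[0,0,0],[0,0,0],0]]' 25
```

```text
(np.float64(321.2963193092311), np.float64(294.02223239952593)) [ 0.47316269 -0.42222297  0.196     ] ram [ 0.56411488 -0.39162806  0.1       ] scale [ 0.45170954 -0.20978146  0.02      ]
[ 0.59776786 -0.34896877  0.062     ] [ 0.48403437 -0.38621665  0.062     ] 18.13369483654686
t: 5.38
tool_pos: [0.4727, -0.4228, 0.1655]
tool_rot: [3.112, 0.413, 0.003]
contact_force: [-1.0, 1.2, 7.2]
opening: 0.0436
grip_force: 26.0
```

```bash
python3 -m pendant '[[[0,0,-5],[0,0,0],0],[[0,0,-10],[0,0,0],0],[[0,0,-20],[0,0,0],0],[[0,0,-25],[0,0,0],0],[[0,0,-20],[0,0,0],0],[[0,0,0],[0,0,0],0]]'
python3 -c "
from h import *
go(.57,-.01,.24,-75)"
```

```text
t: 5.88
tool_pos: [0.4735, -0.424, 0.2498]
tool_rot: [3.106, 0.412, 0.008]
contact_force: [0.3, -0.2, 0.1]
opening: 0.0436
grip_force: 25.7
t=5.9 at [ 0.4735 -0.424   0.2498] shift [ 201.  -374.6    7.4] n>=10.2 q6 0.46 q1 -0.85 turn [ 0.009 -0.004  0.002]
```

```bash
python3 -m pendant '[[[10,-18,0],[0,0,0],0],[[17,-31,0],[0,0,0],0],[[17,-31,0],[0,0,0],0],[[17,-31,0],[0,0,0],0],[[17,-31,0],[0,0,0],0],[[17,-31,0],[0,0,0],0],[[17,-31,0],[0,0,0],0],[[17,-31,0],[0,0,0],0],[[17,-31,0],[0,0,0],0],[[17,-31,0],[0,0,0],0],[[17,-31,0],[0,0,0],0],[[17,-31,0],[0,0,0],0]]'
python3 -m pendant '[[[10,-18,0],[0,0,0],0],[[0,0,0],[0,0,0],0]]'
python3 -c "
from h import *
import pickle
go(.57,-.01,.24,-75)
m,im=snap('wrist','w4.png'); pickle.dump(m,open('pics/w4.pkl','wb'))"
```

```text
t: 6.88
tool_pos: [0.5682, -0.0224, 0.2424]
tool_rot: [-3.114, -0.413, 0.002]
contact_force: [1.2, 0.8, -0.4]
opening: 0.0439
grip_force: 25.7
t: 7.05
tool_pos: [0.5734, -0.0004, 0.2423]
tool_rot: [-3.112, -0.42, 0.002]
contact_force: [-0.1, -1.1, -0.5]
opening: 0.0437
grip_force: 25.8
t=7.0 at [ 5.734e-01 -4.000e-04  2.423e-01] shift [-5.8  8.3  2.3] n>=0.2 q6 1.17 q1 -0.13 turn [-0.002  0.001  0.007]
```

View pics/w4.png

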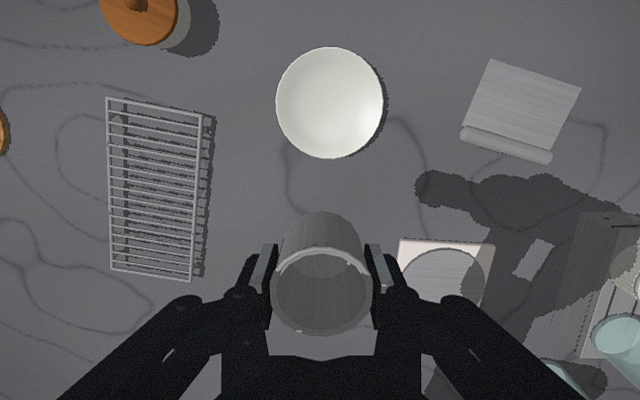

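The measure is held upright. The saucer is at about (330,102), and the rack corners are (106,97), (204,116), (190,282), (110,269).

Run:
```python
from h import *
import pickle
m=pickle.load(open('pics/w4.pkl','rb')); im=cv2.imread('pics/w4.png'); g=cv2.cvtColor(im,cv2.COLOR_BGR2HSV)
k=(g[:,:,2]>150).astype(np.uint8)*255; k[200:]=0;k[:,:260]=0;k[:,400:]=0
c=max(cv2.findContours(k,cv2.RETR_EXTERNAL,cv2.CHAIN_APPROX_NONE)[0],key=cv2.contourArea)
W=np.array([onz(m,*p,.016)[:2] for p in cv2.convexHull(c)[:,0]],np.float32); print('saucer',cv2.fitEllipse(W))
C=np.array([onz(m,*p,.018)[:2] for p in((106,97),(204,116),(190,282),(110,269))]);print('rack',C.round(3).tolist(),C.mean(0))
f=lambda a,b:round(float(np.degrees(np.arctan2(*(C[a]-C[b])[::-1]))),1);print(f(0,3),f(1,2),f(0,1),f(3,2),np.linalg.norm(C[0]-C[3]),np.linalg.norm(C[1]-C[2]),np.linalg.norm(C[0]-C[1]))
x,y=cv2.fitEllipse(W)[0]; go(x,y,.06,-75)
```

```text
saucer ((0.6384978890419006, 0.009373134933412075), (0.12286343425512314, 0.12305650115013123), 46.89625930786133)
rack [[0.581, 0.255], [0.589, 0.145], [0.361, 0.131], [0.353, 0.239]] [0.47095512 0.19236287]
4.1 3.6 94.5 94.4 0.22841734454944249 0.22851318935055687 0.1105328400555287
t=7.1 at [ 0.5732 -0.0024  0.2423] shift [ 66.4   6.  182.2] n>=4.7 q6 1.17 q1 -0.13 turn [-0.     0.002  0.005]
```

```bash
python3 -m pendant '[[[15,1,0],[0,0,0],0],[[28,3,10],[0,0,0],0],[[23,2,25],[0,0,0],0],[[0,0,30],[0,0,0],0],[[0,0,30],[0,0,0],0],[[0,0,30],[0,0,0],0],[[0,0,27],[0,0,0],0],[[0,0,20],[0,0,0],0],[[0,0,10],[0,0,0],0],[[0,0,0],[0,0,0],0]]'
python3 -c "
from h import *
go(.6385,.0094,.021,-75)"
```

```text
t: 7.93
tool_pos: [0.636, 0.0063, 0.0575]
tool_rot: [-3.113, -0.411, 0.01]
contact_force: [-0.4, -0.5, -0.6]
opening: 0.0435
grip_force: 25.8
t=7.9 at [0.636  0.0063 0.0575] shift [ 3.4 -2.3 36.4] n>=0.9 q6 1.20 q1 -0.11 turn [-0.002  0.006  0.001]
```

```bash
python3 -m pendant '[[[3,-2,10],[0,0.005,0],0],[[0,0,10],[0,0,0],0],[[0,0,8],[0,0,0],0],[[0,0,4],[0,0,0],0],[[0,0,2],[0,0,0],0],[[0,0,0],[0,0,0],0]]'
python3 -m pendant '[[[0,0,1],[0,0,0],0],[[0,0,1],[0,0,0],0],[[0,0,0],[0,0,0],0]]'
```

```text
t: 8.43
tool_pos: [0.641, 0.0101, 0.0269]
tool_rot: [-3.114, -0.413, -0.007]
contact_force: [-0.8, -0.4, -1.1]
opening: 0.0437
grip_force: 25.8
t: 8.68
tool_pos: [0.6415, 0.01, 0.0256]
tool_rot: [-3.114, -0.413, -0.009]
contact_force: [0.5, 0.6, -0.7]
opening: 0.0438
grip_force: 25.8
```

```bash
for i in 1 2; do python3 -m pendant '[[[-1,0,1],[0,-0.004,0],0],[[0,0,1],[0,0,0],0],[[0,0,1],[0,0,0],0],[[0,0,0],[0,0,0],0]]' | egrep 'pos|rot|contact'; done
```

```text
tool_pos: [0.6401, 0.0098, 0.022]
tool_rot: [-3.114, -0.413, -0.001]
contact_force: [-0.3, -0.5, -0.6]
tool_pos: [0.6391, 0.0095, 0.0189]
tool_rot: [3.114, 0.413, -0.005]
contact_force: [0.4, -0.3, -1.9]
```

```bash
for i in 1 2; do python3 -m pendant '[[[0,0,1],[0,0.002,0],0],[[0,0,0],[0,0,0],0],[[0,0,0],[0,0,0],0]]' | egrep 'pos|rot|contact'; done
```

```text
tool_pos: [0.6395, 0.0095, 0.0187]
tool_rot: [3.114, 0.413, -0.001]
contact_force: [-0.9, 0.3, 1.7]
tool_pos: [0.6396, 0.0095, 0.0186]
tool_rot: [-3.114, -0.413, -0.002]
contact_force: [-3.2, 0.4, 6.5]
```

Contact at 0.0187. I'll ease off and release with a small opening, then rise.

```bash
python3 -m pendant '[[[0,0,-1],[0,0,0],0],[[0,0,0],[0,0,0],0.55],[[0,0,0],[0,0,0],0.65],[[0,0,0],[0,0,0],0.65],[[0,0,0],[0,0,0],0.65],[[0,0,-5],[0,0,0],0.65],[[0,0,-10],[0,0,0],0.7],[[0,0,-20],[0,0,0],1],[[0,0,-30],[0,0,0],1],[[0,0,-40],[0,0,0],1],[[-15,0,-40],[0,0,0],1],[[-20,0,-40],[0,0,0],1]]'
python3 -c "
from h import *
import pickle
m,im=snap('wrist','w5.png'); pickle.dump(m,open('pics/w5.pkl','wb'))
go(.4715,-.42,.24,-74)"
```

```text
t: 10.85
tool_pos: [0.6074, 0.0008, 0.2029]
tool_rot: [3.114, 0.414, 0.005]
contact_force: [0.4, -0.3, 0.4]
opening: 0.085
grip_force: 0.0
t=10.9 at [ 6.089e-01 -3.000e-04  2.128e-01] shift [-241.8  369.5  -28.3] n>=10.6 q6 1.18 q1 -0.12 turn [ 0.006 -0.013 -0.015]
```

View pics/w5.png

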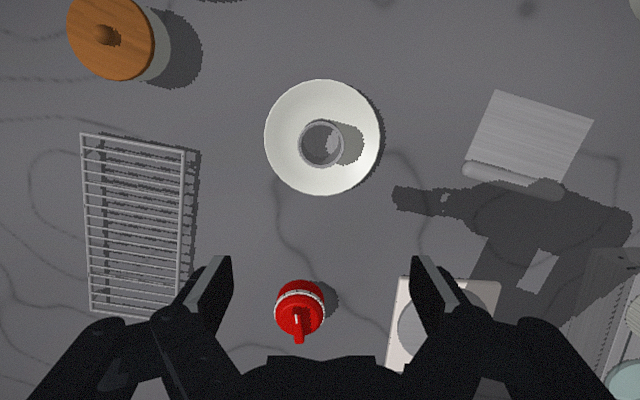

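The measure stands in the saucer's well: (321,145) against the saucer at (323,137), which matches the parallax. Back to the jar.

```bash
python3 -m pendant '[[[-12,18,-3],[0,0,0],1],[[-20,31,-3],[0,0,0],1],[[-22,33,-3],[0,0,0],1],[[-22,33,-3],[0,0,0],1],[[-22,33,-3],[0,0,0],1],[[-22,33,-3],[0,0,0],1],[[-22,33,-3],[0,0,0],1],[[-22,33,-3],[0,0,0],1],[[-22,33,-3],[0,0,0],1],[[-22,33,-3],[0,0,0],1],[[-22,33,0],[0,0,0],1],[[-20,22,0],[0,-0.01,-0.015],1]]'
python3 -m pendant '[[[-10,1,0],[0,0,0],1],[[0,0,0],[0,0,0],1],[[0,0,0],[0,0,0],1]]'
python3 - <<'E'
from h import *
import pickle
m,im=snap('wrist','w6.png'); pickle.dump(m,open('pics/w6.pkl','wb'))
go(.47,-.42,.10,-74)
cv2.imwrite('pics/w6c.png',cv2.resize(im[0:300,160:480,::-1],None,fx=2,fy=2))
E
```

```text
t: 11.9
tool_pos: [0.4604, -0.4229, 0.2309]
tool_rot: [3.108, 0.433, -0.013]
contact_force: [0.8, 1.3, -0.3]
opening: 0.0855
grip_force: 0.0
t: 12.15
tool_pos: [0.4522, -0.423, 0.2299]
tool_rot: [3.11, 0.435, -0.013]
contact_force: [0.0, 0.5, 0.0]
opening: 0.0855
grip_force: 0.0
t=12.2 at [ 0.4527 -0.4224  0.2298] shift [ 18.3   2.4 129.7] n>=3.1 q6 0.42 q1 -0.87 turn [-0.     0.008  0.   ]
```

View pics/w6c.png

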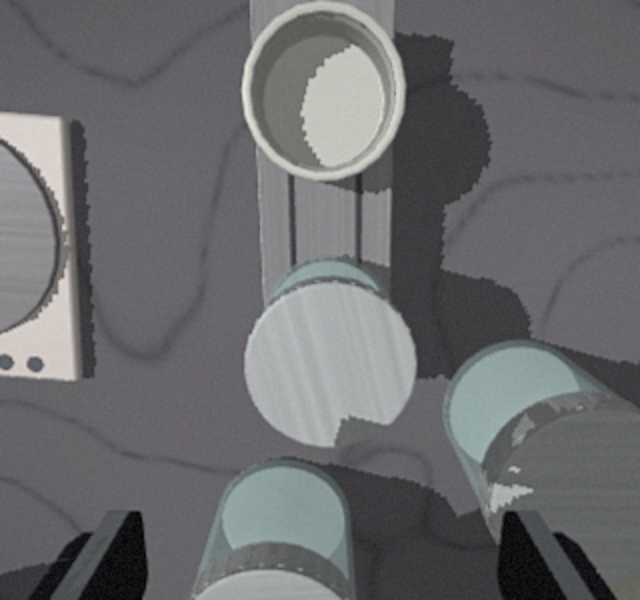

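Jar lid centre in the full image is (325.5,182), ramekin rim (322,45.5).

Run:
```python
from h import *
import pickle
m=pickle.load(open('pics/w6.pkl','rb'))
j=onz(m,325.5,182,.152);print('jar',j,'ram',onz(m,322,45.5,.1)); go(j[0],j[1],.10,-74)
```

```text
jar [ 0.4693919  -0.42091298  0.152     ] ram [ 0.56280787 -0.39164013  0.1       ]
t=12.2 at [ 0.4527 -0.4224  0.2298] shift [ 17.5   3.1 129.7] n>=3.1 q6 0.42 q1 -0.87 turn [-0.     0.008  0.   ]
```

```bash
python3 -m pendant '[[[9,2,5],[0,0.008,0],1],[[8,1,15],[0,0,0],1],[[0,0,25],[0,0,0],1],[[0,0,25],[0,0,0],1],[[0,0,25],[0,0,0],1],[[0,0,20],[0,0,0],1],[[0,0,12],[0,0,0],1],[[0,0,4],[0,0,0],1],[[0,0,0],[0,0,0],1]]' 40
python3 -c "
from h import *
go(.4694,-.4209,.098,-74)"
python3 -m pendant '[[[0,0,0],[0,0,0],0.8],[[0,0,0],[0,0,0],0.6],[[0,0,0],[0,0,0],0.4],[[0,0,0],[0,0,0],0.4],[[0,0,0],[0,0,0],0.4],[[0,0,0],[0,0,0],0.4],[[0,0,0],[0,0,0],0.4]]' 40
```

```text
t: 12.95
tool_pos: [0.4693, -0.4203, 0.0964]
tool_rot: [-3.108, -0.438, 0.004]
contact_force: [-0.2, -0.4, 0.1]
opening: 0.0855
grip_force: 0.0
t=12.9 at [ 0.4693 -0.4203  0.0964] shift [-0.1  0.6 -1.6] n>=0.0 q6 0.44 q1 -0.85 turn [-0.003  0.002  0.001]
t: 13.53
tool_pos: [0.4702, -0.4224, 0.1004]
tool_rot: [3.109, 0.436, 0.002]
contact_force: [1.0, 2.2, 6.2]
opening: 0.0632
grip_force: 44.8
```

```bash
python3 -m pendant '[[[0,0,-4],[0,0,0],0.4],[[0,0,-10],[0,0,0],0.4],[[0,0,-20],[0,0,0],0.4],[[0,0,-30],[0,0,0],0.4],[[0,0,-25],[0,0,0],0.4],[[0,0,-10],[0,0,0],0.4],[[0,0,0],[0,0,0],0.4]]'
python3 -c "
from h import *
go(.37,-.23,.19,-74)"
```

```text
t: 14.12
tool_pos: [0.4704, -0.4232, 0.2012]
tool_rot: [3.106, 0.435, 0.004]
contact_force: [-0.2, 0.3, -3.0]
opening: 0.0629
grip_force: 44.9
t=14.1 at [ 0.4704 -0.4232  0.2012] shift [ -43.4 -213.4    9.9] n>=5.2 q6 0.44 q1 -0.85 turn [ 0.006 -0.002 -0.001]
```

```bash
python3 -m pendant '[[[-3,-15,0],[0,0,0],0.4],[[-6,-28,0],[0,0,0],0.4],[[-6,-32,0],[0,0,0],0.4],[[-6,-32,0],[0,0,0],0.4],[[-6,-32,0],[0,0,0],0.4],[[-6,-32,0],[0,0,0],0.4],[[-6,-28,0],[0,0,0],0.4],[[-4,-14,0],[0,0,0],0.4],[[0,0,0],[0,0,0],0.4]]'
python3 - <<'E'
from h import *
import pickle
m,im=snap('wrist','w7.png'); pickle.dump(m,open('pics/w7.pkl','wb'))
go(.45,-.21,.12,-74)
E
```

```text
t: 14.87
tool_pos: [0.3673, -0.2257, 0.1944]
tool_rot: [-3.107, -0.438, 0.006]
contact_force: [0.0, -0.8, -4.0]
opening: 0.0631
grip_force: 45.5
t=14.9 at [ 0.3682 -0.2272  0.195 ] shift [83.6  6.2 74.8] n>=2.7 q6 0.57 q1 -0.72 turn [-0.002  0.003  0.001]
```

View pics/w7.png

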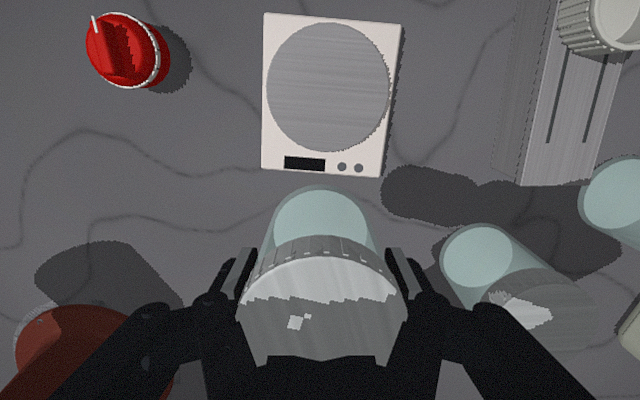

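The jar is held upright. The scale disc spans columns 266–391 and rows 22–153, so its centre is about (328.5,87).

Run:
```python
from h import *
import pickle
m=pickle.load(open('pics/w7.pkl','rb'))
C=np.array([onz(m,*p,.02)[:2] for p in((266,85),(391,88),(330,22),(327,153))]);print(C.round(4).tolist(),(C[0]+C[1])/2,(C[2]+C[3])/2)
r=onz(m,328.5,87,.02);print(r)
Q=np.array([onz(m,*p,.02)[:2] for p in((264,13),(401,24),(380,178),(262,169))]);print('scale corners',Q.mean(0),np.linalg.norm(Q[0]-Q[1]),np.linalg.norm(Q[0]-Q[3]))
x,y=(C[2]+C[3])/2; x2,y2=(C[0]+C[1])/2; go((x+x2)/2,(y+y2)/2,.075,-74)
```

```text
[[0.4353, -0.1495], [0.466, -0.2665], [0.5041, -0.1935], [0.3879, -0.2249]] [ 0.45065709 -0.20799616] [ 0.44600841 -0.20923151]
[ 0.45020874 -0.20808529  0.02      ]
scale corners [ 0.43633532 -0.21021947] 0.12451898963196088 0.14500585632973406
t=14.9 at [ 0.3682 -0.2272  0.195 ] shift [ 82.5   4.5 119.8] n>=3.5 q6 0.57 q1 -0.72 turn [-0.002  0.003  0.001]
```

```bash
python3 -m pendant '[[[12,1,0],[0,0,0],0.4],[[25,1,5],[0,0,0],0.4],[[28,1,15],[0,0,0],0.4],[[17,1,20],[0,0,0],0.4],[[0,0,25],[0,0,0],0.4],[[0,0,25],[0,0,0],0.4],[[0,0,18],[0,0,0],0.4],[[0,0,10],[0,0,0],0.4],[[0,0,5],[0,0,0],0.4],[[0,0,0],[0,0,0],0.4]]'
python3 -c "
from h import *
go(.449,-.209,.06,-74)"
```

```text
t: 15.75
tool_pos: [0.4485, -0.21, 0.0727]
tool_rot: [-3.109, -0.436, 0.005]
contact_force: [-0.2, 0.1, -2.7]
opening: 0.063
grip_force: 45.5
t=15.8 at [ 0.4485 -0.21    0.0727] shift [ 0.8 -0.8 12.7] n>=0.3 q6 0.71 q1 -0.59 turn [-0.002  0.003 -0.001]
```

```bash
python3 -m pendant '[[[1,-1,5],[0,0.003,0],0.4],[[0,0,4],[0,0,0],0.4],[[0,0,3],[0,0,0],0.4],[[0,0,0],[0,0,0],0.4]]' | egrep 'pos|rot|contact'
for i in 1 2; do python3 -m pendant '[[[0,0,1],[0,0,0],0.4],[[0,0,1],[0,0,0],0.4],[[0,0,0],[0,0,0],0.4]]' | egrep 'pos|rot|contact'; done
```

```text
tool_pos: [0.4499, -0.2088, 0.0623]
tool_rot: [-3.111, -0.436, -0.003]
contact_force: [-0.2, 0.4, -2.7]
tool_pos: [0.45, -0.2088, 0.0604]
tool_rot: [-3.111, -0.437, -0.003]
contact_force: [0.0, -0.0, -3.3]
tool_pos: [0.4501, -0.2089, 0.0585]
tool_rot: [-3.111, -0.436, -0.004]
contact_force: [0.4, -0.2, -2.2]
```

```bash
for i in 1 2; do python3 -m pendant '[[[0,0,1],[0,0,0],0.4],[[0,0,0],[0,0,0],0.4],[[0,0,0],[0,0,0],0.4]]' | egrep 'pos|rot|contact'; done
```

```text
tool_pos: [0.4503, -0.2089, 0.0585]
tool_rot: [-3.111, -0.436, -0.004]
contact_force: [-2.6, 3.1, 4.5]
tool_pos: [0.4504, -0.2088, 0.0584]
tool_rot: [-3.11, -0.437, -0.003]
contact_force: [-5.2, 5.2, 11.2]
```

```bash
python3 -m pendant '[[[0,0,-1.5],[0,0,0],0.4],[[0,0,0],[0,0,0],0.85],[[0,0,0],[0,0,0],1],[[0,0,0],[0,0,0],1],[[0,0,0],[0,0,0],1],[[0,0,-8],[0,0,0],1],[[0,0,-20],[0,0,0],1],[[0,0,-35],[0,0,0],1],[[0,0,-35],[0,0,0],1],[[0,0,-30],[0,0,0],1],[[0,0,-12],[0,0,0],1],[[0,0,0],[0,0,0],1]]'
python3 - <<'E'
from h import *
go(.52,-.4,.19,-73.5)
E
```

```text
t: 18.08
tool_pos: [0.4517, -0.2102, 0.2026]
tool_rot: [3.106, 0.436, 0.013]
contact_force: [-0.0, 0.2, 0.0]
opening: 0.0852
grip_force: 0.0
t=18.1 at [ 0.4517 -0.2102  0.2026] shift [ 13.4 201.2  13.9] n>=4.8 q6 0.71 q1 -0.59 turn [ 0.006 -0.007 -0.009]
```

```bash
python3 -m pendant '[[[1,15,0],[0,0,0],1],[[2,28,0],[0,0,0],1],[[2,33,2],[0,0,0],1],[[2,33,2],[0,0,0],1],[[2,33,2],[0,0,0],1],[[2,30,2],[0,0,0],1],[[2,20,2],[0,0,-0.009],1],[[0,10,0],[0,0,0],1],[[0,0,0],[0,0,0],1]]'
python3 - <<'E'
from h import *
import pickle
m,im=snap('wrist','w8.png'); pickle.dump(m,open('pics/w8.pkl','wb'))
go(.563,-.3916,.1,-73.5)
E
```

```text
t: 18.83
tool_pos: [0.517, -0.4002, 0.1849]
tool_rot: [-3.106, -0.447, 0.001]
contact_force: [-0.2, 0.6, 0.1]
opening: 0.0854
grip_force: 0.0
t=18.9 at [ 0.5171 -0.399   0.1856] shift [46.1  6.1 85.6] n>=2.3 q6 0.51 q1 -0.77 turn [-0.003 -0.    -0.001]
```

View pics/w8.png

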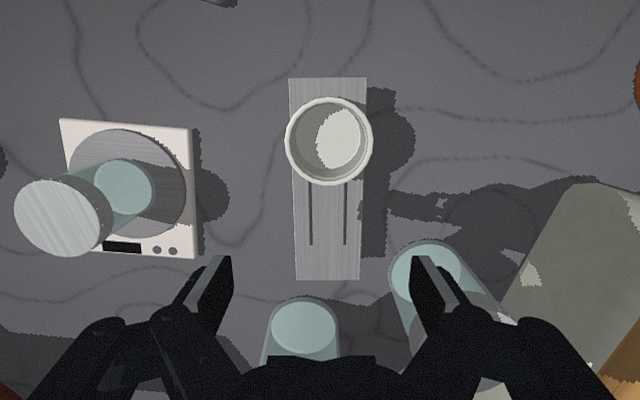

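The jar stands on the scale. The ramekin rim is at (329,141), and the tin lid corners are (288,77), (366,78), (359,279), (296,280).

Run:
```python
from h import *
import pickle
m=pickle.load(open('pics/w8.pkl','rb'))
r=onz(m,329,141.5,.1);print('ram',r)
C=np.array([onz(m,*p,.062)[:2] for p in((288,77),(366,78),(359,279),(296,280))]);print('tin',C.mean(0),np.degrees(np.arctan2(*((C[0]+C[1]-C[2]-C[3])[::-1]))),np.linalg.norm(C[0]-C[3]),np.linalg.norm(C[0]-C[1]))
J=onz(m,122,187,.02);print('jar base',J)
go(r[0],r[1],.075,-73.5)
```

```text
ram [ 0.56311863 -0.39180814  0.1       ]
tin [ 0.51590488 -0.40533411] 16.88327380955921 0.18990584823112955 0.06267474905106307
jar base [ 0.44522362 -0.20364038  0.02      ]
t=18.9 at [ 0.5171 -0.399   0.1856] shift [ 46.2   6.5 110.6] n>=2.9 q6 0.51 q1 -0.77 turn [-0.003 -0.    -0.001]
```

```bash
python3 -m pendant '[[[15,2,5],[0,0,0],1],[[21,3,12],[0,0,0],1],[[10,1,20],[0,0,0],1],[[0,0,25],[0,0,0],1],[[0,0,25],[0,0,0],1],[[0,0,20],[0,0,0],1],[[0,0,10],[0,0,0],1],[[0,0,6],[0,0,0],1],[[0,0,0],[0,0,0],1]]' 25
python3 -c "
from h import *
go(.5631,-.3918,.061,-73.5)"
```

```text
t: 19.63
tool_pos: [0.5631, -0.3907, 0.0637]
tool_rot: [-3.107, -0.451, -0.001]
contact_force: [-0.3, 0.5, 0.9]
opening: 0.0858
grip_force: 0.0
t=19.6 at [ 0.5631 -0.3907  0.0637] shift [-0.4  1.   2.7] n>=0.1 q6 0.57 q1 -0.72 turn [-0.002 -0.001  0.   ]
```

```bash
python3 -m pendant '[[[0,1,2],[0,0,0],1],[[0,0,0],[0,0,0],0.85],[[0,0,0],[0,0,0],0.75],[[0,0,0],[0,0,0],0.5],[[0,0,0],[0,0,0],0.4],[[0,0,0],[0,0,0],0.4],[[0,0,0],[0,0,0],0.4],[[0,0,0],[0,0,0],0.4]]' 25
python3 -m pendant '[[[0,0,-4],[0,0,0],0.4],[[0,0,-10],[0,0,0],0.4],[[0,0,-20],[0,0,0],0.4],[[0,0,-35],[0,0,0],0.4],[[0,0,-35],[0,0,0],0.4],[[0,0,-15],[0,0,0],0.4],[[0,0,0],[0,0,0],0.4]]'
python3 -c "
from h import *
go(.43,.36,.18,-73.5)"
```

```text
t: 20.3
tool_pos: [0.5652, -0.3938, 0.0652]
tool_rot: [3.107, 0.45, 0.006]
contact_force: [-1.6, 1.4, 6.9]
opening: 0.0651
grip_force: 28.4
t: 20.88
tool_pos: [0.5662, -0.3952, 0.1885]
tool_rot: [3.101, 0.449, 0.014]
contact_force: [0.2, -1.0, 0.1]
opening: 0.0652
grip_force: 28.5
t=20.9 at [ 0.5662 -0.3952  0.1885] shift [  83.7 -762.8    2.4] n>=18.4 q6 0.57 q1 -0.72 turn [ 0.009 -0.008 -0.   ]
```

```bash
python3 -m pendant '[[[2,-15,0],[0,0,0],0.4],[[3,-28,0],[0,0,0],0.4],[[4,-38,0],[0,0,0],0.4],[[4,-38,0],[0,0,0],0.4],[[4,-38,0],[0,0,0],0.4],[[4,-38,0],[0,0,0],0.4],[[4,-38,0],[0,0,0],0.4],[[4,-38,0],[0,0,0],0.4],[[4,-38,0],[0,0,0],0.4],[[4,-38,0],[0,0,0],0.4],[[4,-38,0],[0,0,0],0.4],[[4,-38,0],[0,0,0],0.4]]' | grep pos
python3 -m pendant '[[[5,-38,0],[0,0,0],0.4],[[5,-38,0],[0,0,0],0.4],[[5,-38,0],[0,0,0],0.4],[[5,-38,0],[0,0,0],0.4],[[5,-38,0],[0,0,0],0.4],[[5,-38,0],[0,0,0],0.4],[[5,-38,0],[0,0,0],0.4],[[5,-28,0],[0,0,0],0.4],[[4,-15,0],[0,0,0],0.4],[[0,0,0],[0,0,0],0.4]]'
python3 - <<'E'
from h import *
import pickle
m,im=snap('wrist','w9.png'); pickle.dump(m,open('pics/w9.pkl','wb'))
g=cv2.cvtColor(im,cv2.COLOR_RGB2HSV)
k=((g[:,:,1]>90)&(g[:,:,2]>90)&(g[:,:,0]<30)).astype(np.uint8)*255
k=cv2.morphologyEx(k,cv2.MORPH_CLOSE,np.ones((5,5)))
for c in cv2.findContours(k,cv2.RETR_EXTERNAL,cv2.CHAIN_APPROX_NONE)[0]:
    if cv2.contourArea(c)>800:
        W=np.array([onz(m,*p,.006)[:2] for p in cv2.convexHull(c)[:,0]],np.float32); print(cv2.boundingRect(c),cv2.fitEllipse(W))
go(.502,.430,.06,-73.5)
E
```

```text
tool_pos: [0.485, 0.027, 0.1792]
t: 22.72
tool_pos: [0.4396, 0.3361, 0.1793]
tool_rot: [3.108, 0.456, -0.003]
contact_force: [0.5, 0.4, -1.5]
opening: 0.0651
grip_force: 28.5
(580, 243, 60, 61) ((0.4213365912437439, -0.03302179276943207), (0.0652053952217102, 0.1032286286354065), 158.86373901367188)
(198, 31, 100, 106) ((0.5013078451156616, 0.42860332131385803), (0.09516409784555435, 0.0955948531627655), 172.20509338378906)
t=22.8 at [0.44   0.3345 0.1794] shift [ 87.  -73.9 119.1] n>=4.0 q6 1.80 q1 0.52 turn [0.001 0.002 0.002]
```

```bash
python3 -m pendant '[[[15,-13,0],[0,0,0],0.4],[[25,-21,5],[0,0,0],0.4],[[25,-22,15],[0,0,0],0.4],[[15,-13,20],[0,0,0],0.4],[[5,-3,25],[0,0,0],0.4],[[0,0,25],[0,0,0],0.4],[[0,0,18],[0,0,0],0.4],[[0,0,10],[0,0,0],0.4],[[0,0,0],[0,0,0],0.4]]'
python3 -c "
from h import *
go(.5013,.4286,.015,-73.5)"
```

```text
t: 23.52
tool_pos: [0.5007, 0.4244, 0.0596]
tool_rot: [3.106, 0.448, -0.008]
contact_force: [-0.4, 0.1, -1.8]
opening: 0.0653
grip_force: 28.6
t=23.5 at [0.5007 0.4244 0.0596] shift [ 2.  -4.  44.5] n>=1.1 q6 1.87 q1 0.59 turn [ 0.003  0.006 -0.002]
```

```bash
python3 -m pendant '[[[2,-2,10],[0,0.004,0],0.4],[[0,-2,15],[0,0,0],0.4],[[0,0,10],[0,0,0],0.4],[[0,0,6],[0,0,0],0.4],[[0,0,2],[0,0,0],0.4],[[0,0,0],[0,0,0],0.4]]' | egrep 'pos|rot|contact'
for i in 1 2 ; do python3 -m pendant '[[[0,0,1],[0,0,0],0.4],[[0,0,1],[0,0,0],0.4],[[0,0,0],[0,0,0],0.4]]' | egrep 'pos|rot|contact'; done
```

```text
tool_pos: [0.5033, 0.4315, 0.0204]
tool_rot: [-3.109, -0.451, -0.007]
contact_force: [-0.1, 0.6, -2.0]
tool_pos: [0.5041, 0.432, 0.0198]
tool_rot: [-3.108, -0.45, -0.011]
contact_force: [0.1, 0.6, -1.5]
tool_pos: [0.5038, 0.4317, 0.0172]
tool_rot: [-3.108, -0.45, -0.009]
contact_force: [-0.7, 0.3, -1.4]
```

```bash
python3 -m pendant '[[[-2,2,1],[0,-0.004,0],0.4],[[0,1,1],[0,-0.003,0],0.4],[[0,0,1],[0,0,0],0.4],[[0,0,1],[0,0,0],0.4],[[0,0,0],[0,0,0],0.4]]' | egrep 'pos|rot|contact'
for i in 1 2 3; do python3 -m pendant '[[[0,0,1],[0,0,0],0.4],[[0,0,0],[0,0,0],0.4],[[0,0,0],[0,0,0],0.4]]' | egrep 'pos|rot|contact'; done
```

```text
tool_pos: [0.5026, 0.4282, 0.0129]
tool_rot: [3.109, 0.45, -0.002]
contact_force: [-0.0, -0.3, -1.3]
tool_pos: [0.5027, 0.4283, 0.0122]
tool_rot: [3.109, 0.451, -0.002]
contact_force: [0.1, 0.1, -1.0]
tool_pos: [0.5027, 0.4283, 0.0111]
tool_rot: [3.109, 0.451, -0.002]
contact_force: [0.3, 0.5, -1.6]
tool_pos: [0.5027, 0.4283, 0.0101]
tool_rot: [3.109, 0.45, -0.002]
contact_force: [0.7, -0.4, -2.1]
```

```bash
for i in 1 2; do python3 -m pendant '[[[0,0,1],[0,0,0],0.4],[[0,0,0],[0,0,0],0.4],[[0,0,0],[0,0,0],0.4]]' | egrep 'pos|rot|contact'; done
```

```text
tool_pos: [0.5029, 0.4284, 0.0093]
tool_rot: [-3.109, -0.45, 0.001]
contact_force: [0.7, -0.0, -0.8]
tool_pos: [0.5028, 0.4284, 0.0092]
tool_rot: [3.109, 0.451, -0.002]
contact_force: [-3.1, -2.4, 6.1]
```

Contact at 0.0092. I'll release and rise, then check with the wrist camera.

```bash
python3 -m pendant '[[[0,0,-1],[0,0,0],0.4],[[0,0,0],[0,0,0],0.85],[[0,0,0],[0,0,0],1],[[0,0,0],[0,0,0],1],[[0,0,0],[0,0,0],1],[[0,0,-8],[0,0,0],1],[[0,0,-20],[0,0,0],1],[[0,0,-35],[0,0,0],1],[[-10,0,-38],[0,0,0],1],[[-20,0,-35],[0,0,0],1],[[-20,0,-30],[0,0,0],1],[[0,0,0],[0,0,0],1]]'
python3 - <<'E'
from h import *
import pickle
m,im=snap('wrist','w10.png'); pickle.dump(m,open('pics/w10.pkl','wb'))
g=cv2.cvtColor(im,cv2.COLOR_RGB2HSV)
k=((g[:,:,1]>90)&(g[:,:,2]>80)&(g[:,:,0]<30)).astype(np.uint8)*255
w=((g[:,:,1]<60)&(g[:,:,2]>165)).astype(np.uint8)*255
for n,kk,z in(('mat',k,.006),('white',w,.044)):
  for c in cv2.findContours(cv2.morphologyEx(kk,cv2.MORPH_CLOSE,np.ones((5,5))),cv2.RETR_EXTERNAL,cv2.CHAIN_APPROX_NONE)[0]:
    if cv2.contourArea(c)>800:
        W=np.array([onz(m,*p,z)[:2] for p in cv2.convexHull(c)[:,0]],np.float32); print(n,cv2.boundingRect(c),np.round(np.hstack(cv2.fitEllipse(W)),4))
go(.5159,-.4053,.2,-73.1)
E
```

```text
t: 27.18
tool_pos: [0.456, 0.4163, 0.185]
tool_rot: [-3.103, -0.452, -0.016]
contact_force: [1.9, 1.1, 0.9]
opening: 0.0855
grip_force: 0.0
mat (277, 79, 93, 95) [ 0.5014  0.4288  0.095   0.0952 85.7141]
mat (597, 0, 43, 41) [6.773000e-01 1.926000e-01 3.190000e-02 6.220000e-02 1.707071e+02]
white (288, 97, 72, 73) [5.005000e-01 4.288000e-01 6.480000e-02 6.500000e-02 1.108435e+02]
t=27.2 at [0.4562 0.4157 0.1817] shift [-176.3  804.   -22.5] n>=19.7 q6 1.90 q1 0.62 turn [-0.003 -0.008 -0.006]
```

The ramekin sits within 1 mm of the mat centre. Going back for the tin.

```bash
python3 -m pendant '[[[-3,15,-2],[0,0,0],1],[[-6,28,-2],[0,0,0],1],[[-8,38,-2],[0,0,0],1],[[-8,38,-2],[0,0,0],1],[[-8,38,-2],[0,0,0],1],[[-8,38,-2],[0,0,0],1],[[-8,38,-2],[0,0,0],1],[[-8,38,-2],[0,0,0],1],[[-8,38,-2],[0,0,0],1],[[-8,38,0],[0,0,0],1],[[-8,38,0],[0,0,0],1],[[-8,38,0],[0,0,0],1]]' | grep pos
python3 -m pendant '[[[-8,38,0],[0,0,0],1],[[-8,38,0],[0,0,0],1],[[-8,38,0],[0,0,0],1],[[-8,38,0],[0,0,0],1],[[-9,38,0],[0,0,0],1],[[-9,38,0],[0,0,0],1],[[-9,38,0],[0,0,0],1],[[-9,38,0],[0,0,0],1],[[-8,38,0],[0,0,0],1],[[-5,20,0],[0,-0.008,-0.006],1],[[0,0,0],[0,0,0],1],[[0,0,0],[0,0,0],1]]'
python3 - <<'E'
from h import *
import pickle
m,im=snap('wrist','w11.png'); pickle.dump(m,open('pics/w11.pkl','wb'))
go(.5159,-.4053,.015,-73.1)
E
```

```text
tool_pos: [0.4884, -0.0192, 0.1917]
t: 29.23
tool_pos: [0.5133, -0.3877, 0.1911]
tool_rot: [-3.106, -0.456, 0.018]
contact_force: [-0.8, 0.9, -0.2]
opening: 0.0855
grip_force: 0.0
t=29.3 at [ 0.5136 -0.3866  0.1915] shift [ -1.4  19.2 176.5] n>=4.3 q6 0.52 q1 -0.76 turn [-0.003  0.011 -0.002]
```

Run:
```python
from h import *
import pickle
m=pickle.load(open('pics/w11.pkl','rb')); g=cv2.GaussianBlur(cv2.imread('pics/w11.png',0),(5,5),0).astype(float)
ux=np.array([np.cos(np.radians(16.9)),np.sin(np.radians(16.9)),0]);uy=np.array([-ux[1],ux[0],0]);c=np.array([.5159,-.4053,.062])
def prof(o,d,rng,seg):
    s=np.arange(*rng,.001); v=[np.mean([g[int(round(q[1])),int(round(q[0]))] for q in (proj(m,c+o*1+d*t+e) for e in seg)]) for t in s]
    dv=np.gradient(v); i=np.argsort(-abs(dv))[:5]; print([(round(float(s[j])*1000),round(float(dv[j]),1)) for j in i])
for k in(.03,.06): prof(ux*k,uy,(-.05,.05),[ux*e for e in(-.008,-.004,0,.004,.008)])
prof(0*ux,ux,(-.08,.13),[uy*e for e in(-.02,.02)])
```

```text
[(-32, 30.1), (-18, -24.9), (-15, 24.8), (-31, 23.3), (14, -23.3)]
[(-32, 32.4), (-31, 24.2), (-33, 17.0), (32, -15.0), (31, -13.5)]
[(94, -15.2), (95, -13.5), (-12, 7.5), (-11, 7.5), (-31, -7.2)]
```

```bash
python3 -m pendant '[[[-1,10,5],[0,0.006,0],1],[[0,9,15],[0,0.005,0],1],[[0,0,25],[0,0,0],1],[[0,0,30],[0,0,0],1],[[0,0,30],[0,0,0],1],[[0,0,28],[0,0,0],1],[[0,0,20],[0,0,0],1],[[0,0,10],[0,0,0],1],[[0,0,5],[0,0,0],1],[[0,0,0],[0,0,0],1]]' 60
python3 -c "
from h import *
go(.5159,-.4053,.016,-73.1)"
```

```text
t: 30.12
tool_pos: [0.5193, -0.4044, 0.0246]
tool_rot: [-3.106, -0.461, -0.002]
contact_force: [-0.3, 0.2, 0.4]
opening: 0.0857
grip_force: 0.0
t=30.1 at [ 0.5193 -0.4044  0.0246] shift [-3.5 -0.1  8.6] n>=0.2 q6 0.50 q1 -0.78 turn [-0.001 -0.001 -0.   ]
```

```bash
python3 -m pendant '[[[-3,0,4],[0,0,0],1],[[0,0,4],[0,0,0],1],[[0,0,0],[0,0,0],0.9],[[0,0,0],[0,0,0],0.8],[[0,0,0],[0,0,0],0.6],[[0,0,0],[0,0,0],0.4],[[0,0,0],[0,0,0],0.4],[[0,0,0],[0,0,0],0.4],[[0,0,0],[0,0,0],0.4]]' 60
python3 -m pendant '[[[0,0,-4],[0,0,0],0.4],[[0,0,-10],[0,0,0],0.4],[[0,0,-20],[0,0,0],0.4],[[0,0,-30],[0,0,0],0.4],[[0,0,-30],[0,0,0],0.4],[[0,0,-30],[0,0,0],0.4],[[0,0,-25],[0,0,0],0.4],[[0,0,-10],[0,0,0],0.4],[[0,0,0],[0,0,0],0.4]]'
python3 -c "
from h import *
go(.471,.1924,.16,-85.9)"
```

```text
t: 30.87
tool_pos: [0.5172, -0.4065, 0.0185]
tool_rot: [3.107, 0.46, 0.004]
contact_force: [-0.4, -0.0, 5.5]
opening: 0.0633
grip_force: 68.4
t: 31.62
tool_pos: [0.5175, -0.4073, 0.1801]
tool_rot: [3.103, 0.459, 0.009]
contact_force: [0.6, 0.2, -3.8]
opening: 0.0632
grip_force: 67.9
t=31.6 at [ 0.5175 -0.4073  0.1801] shift [ 129.1 -587.6   17.6] n>=14.4 q6 0.50 q1 -0.78 turn [ 0.005 -0.005  0.222]
```

```bash
python3 -m pendant '[[[3,-12,0],[0,0,0],0.4],[[5,-22,0],[0,0,0],0.4],[[7,-32,0],[0,0,0],0.4],[[7,-32,0],[0,0,0],0.4],[[7,-32,0],[0,0,0],0.4],[[7,-32,0],[0,0,0],0.4],[[7,-32,0],[0,0,0],0.4],[[7,-32,0],[0,0,0],0.4],[[7,-32,0],[0,0,0],0.4],[[7,-32,0],[0,0,0],0.4],[[7,-32,0],[0,0,0],0.4],[[7,-32,0],[0,0,0],0.4]]' | grep pos
python3 -m pendant '[[[7,-32,0],[0,0,0],0.4],[[7,-32,0],[0,0,0],0.4],[[7,-32,0],[0,0,0],0.4],[[7,-32,0],[0,0,0],0.4],[[7,-32,0],[0,0,0],0.4],[[7,-32,0],[0,0,0.03],0.4],[[5,-22,0],[0,0,0.05],0.4],[[3,-12,0],[0,0,0.06],0.4],[[0,0,0],[0,0,0.05],0.4],[[0,0,0],[0,0,0.03],0.4],[[0,0,0],[0,0,0],0.4],[[0,0,0],[0,0,0],0.4]]'
python3 -c "
from h import *
go(.471,.1924,.06,-85.9)"
```

```text
tool_pos: [0.4859, -0.0423, 0.1731]
t: 33.62
tool_pos: [0.4708, 0.186, 0.174]
tool_rot: [3.139, 0.118, -0.004]
contact_force: [-0.1, 0.1, -3.2]
opening: 0.0636
grip_force: 67.8
t=33.6 at [0.4708 0.186  0.174 ] shift [  1.   -6.3 114. ] n>=2.7 q6 1.72 q1 0.23 turn [0.    0.003 0.003]
```

```bash
python3 -m pendant '[[[0,-3,5],[0,0.003,0.003],0.4],[[1,-3,15],[0,0,0],0.4],[[0,0,25],[0,0,0],0.4],[[0,0,25],[0,0,0],0.4],[[0,0,20],[0,0,0],0.4],[[0,0,15],[0,0,0],0.4],[[0,0,9],[0,0,0],0.4],[[0,0,0],[0,0,0],0.4]]' | egrep 'pos|rot|contact'
python3 -c "
from h import *
go(.471,.1924,.042,-85.9)"
```

```text
tool_pos: [0.4713, 0.1916, 0.0595]
tool_rot: [3.139, 0.111, -0.001]
contact_force: [-0.4, 0.7, -4.4]
t=34.3 at [0.4713 0.1916 0.0595] shift [-0.3 -0.8 17.5] n>=0.4 q6 1.74 q1 0.24 turn [ 0.     0.001 -0.001]
```

```bash
python3 -m pendant '[[[0,-1,6],[0,0,0],0.4],[[0,0,5],[0,0,0],0.4],[[0,0,4],[0,0,0],0.4],[[0,0,2],[0,0,0],0.4],[[0,0,1],[0,0,0],0.4],[[0,0,0],[0,0,0],0.4]]' | egrep 'pos|rot|contact'
for i in 1 2; do python3 -m pendant '[[[0,0,1],[0,0,0],0.4],[[0,0,1],[0,0,0],0.4],[[0,0,0],[0,0,0],0.4]]' | egrep 'pos|rot|contact'; done
```

```text
tool_pos: [0.4738, 0.1933, 0.0448]
tool_rot: [-3.139, -0.111, -0.008]
contact_force: [-0.3, 0.2, -2.8]
tool_pos: [0.4737, 0.1932, 0.0427]
tool_rot: [-3.139, -0.111, -0.008]
contact_force: [-0.2, 0.2, -3.7]
tool_pos: [0.4736, 0.1932, 0.0405]
tool_rot: [-3.139, -0.111, -0.007]
contact_force: [0.2, 0.7, -4.1]
```

```bash
python3 -m pendant '[[[-2,0,1],[0,-0.004,0],0.4],[[0,0,1],[0,0,0],0.4],[[0,0,0],[0,0,0],0.4]]' | egrep 'pos|rot|contact'
for i in 1 2 3; do python3 -m pendant '[[[0,0,1],[0,0,0],0.4],[[0,0,0],[0,0,0],0.4],[[0,0,0],[0,0,0],0.4]]' | egrep 'pos|contact'; done
```

```text
tool_pos: [0.4715, 0.1931, 0.0384]
tool_rot: [-3.139, -0.111, -0.001]
contact_force: [-0.9, -0.3, -3.6]
tool_pos: [0.4717, 0.1931, 0.0377]
contact_force: [0.3, 0.2, -3.0]
tool_pos: [0.4717, 0.1931, 0.0367]
contact_force: [-0.6, -0.4, -3.1]
tool_pos: [0.4719, 0.1932, 0.0365]
contact_force: [-5.2, -1.3, 3.7]
```

```bash
python3 -m pendant '[[[0,0,0],[0,0,0],0.4],[[0,0,0],[0,0,0],0.85],[[0,0,0],[0,0,0],1],[[0,0,0],[0,0,0],1],[[0,0,0],[0,0,0],1],[[0,0,-8],[0,0,0],1],[[0,0,-20],[0,0,0],1],[[0,0,-35],[0,0,0],1],[[0,0,-38],[0,0,0],1],[[0,0,-38],[0,0,0],1],[[0,0,-30],[0,0,0],1],[[0,0,0],[0,0,0],1]]'
python3 -m pendant '[[[-20,0,-20],[0,0,0],1],[[-35,0,-20],[0,0,0],1],[[-30,0,-20],[0,0,0],1],[[-10,0,0],[0,0,0],1],[[0,0,0],[0,0,0],1],[[0,0,0],[0,0,0],1]]'
python3 -c "
from h import *
import pickle
m,im=snap('wrist','w12.png'); pickle.dump(m,open('pics/w12.pkl','wb'))
_,s=snap('top','top9.png')
cv2.imwrite('pics/fin.png',np.vstack([cv2.resize(im,(560,350)),cv2.resize(s[140:260,180:460],(560,240))])[:,:,::-1])"
```

```text
t: 37.28
tool_pos: [0.4757, 0.1941, 0.2142]
tool_rot: [-3.136, -0.111, -0.024]
contact_force: [1.1, -0.2, 0.6]
opening: 0.0856
grip_force: 0.0
t: 37.78
tool_pos: [0.3768, 0.1863, 0.2647]
tool_rot: [-3.139, -0.112, -0.004]
contact_force: [-0.1, 1.2, -0.4]
opening: 0.0854
grip_force: 0.0
```

View pics/fin.png

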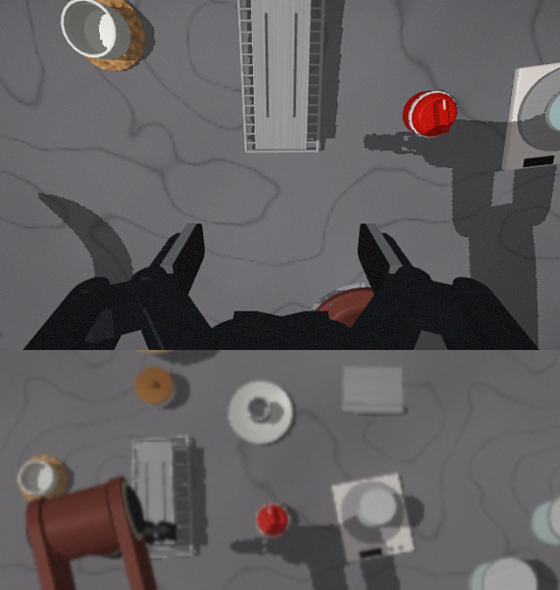

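All four stand in place; the timer and scraper are untouched. One numeric check of the tin on the rack before handing in.

Run:
```python
from h import *
import pickle
m=pickle.load(open('pics/w12.pkl','rb')); g=cv2.GaussianBlur(cv2.imread('pics/w12.png',0),(3,3),0).astype(float)
a=np.radians(4.1);ux=np.array([np.cos(a),np.sin(a),0]);uy=np.array([-ux[1],ux[0],0]);c=np.array([.471,.1924,.080])
def prof(o,d,rng,seg,c=c):
    s=np.arange(*rng,.001); v=[np.mean([g[int(round(q[1])),int(round(q[0]))] for q in (proj(m,c+o+d*t+e) for e in seg)]) for t in s]
    dv=np.gradient(v); i=np.argsort(-abs(dv))[:6]; print([(round(float(s[j])*1000),round(float(dv[j]),1)) for j in i])
for k in(-.08,-.04,0): prof(ux*k,uy,(-.045,.045),[ux*e for e in(-.006,-.003,0,.003,.006)])
prof(0*ux,ux,(-.13,-.05),[uy*e for e in(-.025,0,.025)])
```

```text
[(-30, 28.2), (-31, 20.8), (34, -20.6), (44, 20.4), (33, -15.0), (35, -13.6)]
[(33, -33.1), (19, 32.3), (-13, 31.5), (16, -31.3), (-16, -30.7), (34, -30.7)]
[(34, -32.0), (-30, 30.9), (19, 29.5), (16, -28.7), (-16, -27.9), (-13, 26.8)]
[(-99, 15.5), (-93, 13.7), (-96, -11.3), (-94, 10.8), (-95, -9.0), (-100, 8.0)]
```

The tin is within about 2 mm and aligned with the rack. Handing in.

```bash
python3 -c "
from h import *
print(ctrl.finish_job())"
```

```text
the job is handed in; nothing more can be done
None
```

I handed the job in at about 38 s: measure in the saucer, jar on the scale, ramekin on the mat and tin on the rack are all upright and released, and the timer and scraper look untouched. The hand-in returned no verdict; the ramekin measured within 1 mm of its centre and the tin about 2 mm, but the measure and jar were only checked by eye.

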